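# Check the hand brake lever of the stone trolley

## Task

Check the hand brake of the stone trolley parked at the far edge of the bench: with the backs of the closed fingers, press the red brake lever in towards the handlebar until it comes up firmly against its stop, well short of the bar, and keep it pressed hard there for two seconds, firmly but without forcing it. Then ease the lever back out, without letting it snap back, and take the hand clear. Touch nothing but the lever: do not grip it or squeeze it against the bar, keep off the handlebar, and leave the slab, the jar, the brush and the mallet where they are.

Things in the scene. Friction and masses are not known exactly. Their poses are not given: they have to be found in the camera images.
- trolley: blue two-shelf stone trolley, fixed (loaded and chocked), turned up to 0.25 rad. Origin: middle of the handlebar's axis, 200 mm above the bench. x points level away from the bench over its trays, y along the bar to the robot's left, z up. Upper plywood tray: top at z = -200 mm, level with the bench, x = 110 to 830, y = -270 to 270 mm; a lump of stone 130 mm high on its far end
- handlebar: push handle with the lever's clamp; origin and axes as trolley. Blue tube 28 mm thick along y, -235 to 235 mm; its ends bend forward and down to x = 100, y = -260 and 260 mm. Black rubber sleeves 35 mm thick at y = -58 to -208 mm (behind the lever) and 58 to 208 mm. Black clamp and adjuster at y = -35 to 25 mm reach forward to x = 105 mm. Nothing stands more than 25 mm above the bar's axis
- brake_lever (a joint): angle of the red lever, rad: 0 out at rest, grows as it is pressed towards the bar. A return spring pushes it out: about 1.5 N (rest) to 3.5 N (0.3 rad) at lever_pad; let go, it snaps out. It meets a springy stop where the brake bites, at 0.2 to 0.3 rad as the cable is set (20 to 30 mm at lever_pad); beyond, the force climbs by about 4 N per mm there; 10 to 20 N is a firm press, 30 N forcing
- lever_pad (a point): where fingers press: front (+x) face of the lever's blade, at its middle height; moves with the lever. At rest it lies at x = 100, y = -125, z = 0 mm in the trolley's frame. Push along the trolley's -x. Blade 10 mm thick, 15 mm high; at the stop it and the ball are still 20 mm or more clear of the sleeve. Free space in front of it: 60 mm, down to 70 mm below it
- lever_pivot (a point): axis of the lever's vertical pivot, in the clamp at x = 50, y = -20, z = 0 mm in the trolley's frame; the blade reaches 157 mm from here in the trolley's -y, on the far (+x) side of the bar
- lever_ball (a point): centre of the ball (20 mm across) at the lever's free end; at rest at x = 101, y = -167, z = 0 mm in the trolley's frame
- slab: dark slate blank 150 x 100 x 28 mm lying loose on the bench in front of the handlebar; origin at the centre of its underside
- jar: glass jar 66 mm across, 105 mm high, standing loose on the upper tray beyond the handlebar; origin at the centre of its underside
- brush: flat dusting brush 200 mm long, 52 mm wide, 20 mm high, lying loose on the upper tray; origin near its middle on its underside, x axis along it towards the bristles
- mallet: wooden mallet 245 mm long, 65 mm high, lying loose on the bench; origin on the handle's line, 100 mm behind the middle of its head, at bench height; x axis towards the head

How it is judged (in metres and radians):
On the way:
1. the brake lever is pressed firmly against its stop by the fingers (over 9 N, at rest, ball still over 10 mm clear of the grip sleeve) for a second (contact force between the fingers and brake_lever above 9 N and value of joint brake_lever above 0.17 rad and velocity of joint brake_lever between -0.15 and 0.15 rad/s and x of lever_ball in the frame of handlebar above 0.038 m), for 1 s.
At the end, for the whole second after the job is handed in: the brake lever, after its firm press, is back out at rest (within 0.03 rad), and the slab, jar, brush and mallet lie within 15 mm of where they were (value of joint brake_lever below 0.03 rad and velocity of joint brake_lever below 0.1 rad/s and distance of each of slab, jar, brush, mallet from where it was at the start of the episode below 0.015 m); the robot touches nothing.
It fails at once if the lever is forced or gripped hard (over 30 N) (contact force between the fingers and brake_lever above 30 N).
It fails at once if the lever snaps back on its own (faster than 5 rad/s) (velocity of joint brake_lever below -5 rad/s).
It fails at once if the robot pushes on the handlebar or its clamp (over 3 N) (contact force between the arm and handlebar above 3 N).
It fails at once if the fingers push on the handlebar or its clamp (over 3 N) (contact force between the fingers and handlebar above 3 N).
It fails at once if a bystander is moved or lifted (over 15 mm) (distance of any of slab, jar, brush, mallet from where it was at the start of the episode above 0.015 m).
It also fails if it takes over 56 s, if anything falls off the work surface, if the arm or the gripper's body presses on something with over 40 N, if the wrist force passes 120 N, or if a joint passes its speed limit or range.

## Robot

A 7-joint arm with a two-finger parallel gripper is mounted at the origin on the work surface. World frame = base frame: x ahead of the robot, y to its left, z up, the work surface at z = 0. Lengths are in m, angles in degrees, forces in N, time in s.
With the tool pointing down it reaches from about 0.425 to 0.875 m from the base axis. Payload 4.7 kg.
Tool frame: the origin (TCP) lies at the very end of the fingers, on their centre line; the grasp point (between the pads) lies env.hold_point_z behind it (env.hold_point_z is the distance from the TCP to the grasp point, in m); z points along the fingers, y is the line along which they close (so a half turn about z gives the same grasp; the last joint's range is limited). The gripper opens to 87 mm and grips with 3 to 60 N. Pads are 19 mm wide; open, the fingers measure 117 mm over their backs; the gripper's body (75 mm by 190 mm) begins 51 mm behind the grasp point.
Start: joints at [76.037, 18.392, -4.016, 83.108, 1.295, 78.541, -3.26], TCP at [0.166, -0.629, 0.223] pointing down, gripper open.
Joint ranges: [-163.93, 163.93], [-17.29, 119.83], [-79.2, 71.16], [3.27, 140.29], [-89.18, 269.18], [5.43, 117.66], [-154.24, 154.24]. Speed limits (degrees/s): [147.25, 147.25, 180, 180, 180, 180, 180].

## Interface

Orientations are given as [roll, pitch, yaw] about the fixed x, y, z axes, in that order (R = Rz(yaw) Ry(pitch) Rx(roll)).
In Python, from cell import env gives the robot as it stands.
- The arm moves only by the shell command python3 -m jog 'ROWS' [FORCE]. ROWS is JSON, a list of rows, each an object with "dp": the shift along the tool's x, y, z in cm, a list of three; "twist": the turn about the tool's z in degrees; "fingers": the opening, from 0 (shut) to 1 (fully open). A call has 1 to 8 rows; each row is the pose to reach, as a shift and turn from the pose commanded when the call began, along the tool's axes at that moment; what a row does not reach only later rows make up. A row lasts 1/8 s, in which the tool goes at most 62.5 mm and 10.7 degrees, less where a joint would pass 70% of its speed; a pose out of reach is approached as far as the arm can. A call with a gripper value outside its range is refused whole. The fingers move at their own pace and stop on an object; FORCE is the grip in N (left out, the last holds). Time passes only in rows, so rows that repeat a pose let the fingers close. It gives the time, the measured TCP pose, the force, the opening and the grip force at its end, in the units of the state.
- env.get_obs(): the state, without advancing time (a new reading comes with each control period).
- env.read_camera(name): name is "side" or "top" or "wrist"; returns a dict with "pixels" (384x512x3 uint8, blue, green, red), "depth" (384x512 float32, m along the optical axis (not along the pixel's ray), 0 where there is no reading), "fx", "fy", "cx", "cy" (pixels), "rvec" (rotation vector, rad) and "tvec" (3), from world to camera coordinates, as OpenCV has them. Camera axes: x right, y down, z forward; pixel columns grow to the right and rows downward; lengths in m; the calibration is good to about 2 mm. A picture is of the moment at which its call begins.
- env.sign_off(): hands the job in; it is judged then, once.
The state is a dict: "time_s": time; "qpos": joint angles; "joint_velocities": joint speeds; "effort": joint torques, N m; "tool_pos": TCP position; "tool_rot": TCP orientation; "force": force on the tool from outside, world axes, zero at the start; "wrist_torque": the same for the moment, N m; "grip_width": finger opening in m; "grasp_force": force on a finger pad.
Only numpy, scipy, OpenCV 4.12 (cv2) and the standard library are available. Lean on these libraries where they do the work, as an engineer would, in place of code of your own. Each camera call takes 0.05 s, during which the arm holds its last target. There are 200 camera calls.

## Working session

There is one attempt and no reset: what is moved stays moved. The work goes in short steps, Python scripts to look and compute and a shell command to move; the robot and the scene stay as the last step left them, time stands still between calls to the robot, and variables do not carry over. Pictures are saved under pics/ and viewed, at most 10 in all, crops included, and the job is handed in when it is done.

```bash
mkdir -p pics; cat > h.py <<'E'
import numpy as np, cv2
from cell import env
def cam(n):
    c=env.read_camera(n); R=cv2.Rodrigues(np.array(c["rvec"],float))[0]; t=np.array(c["tvec"],float).ravel()
    v,u=np.mgrid[0:384,0:512]; d=c["depth"]
    P=np.stack([(u-c["cx"])/c["fx"]*d,(v-c["cy"])/c["fy"]*d,d],-1)
    W=(P-t)@R; W[d==0]=np.nan
    return c,W
E
python3 - <<'E'
from h import *
o=env.get_obs(); print({k:np.round(v,3) for k,v in o.items()}, env.hold_point_z)
ims=[]
for n in("side","top"):
    c,W=cam(n); im=c["pixels"]; ims.append(cv2.resize(im,(800,600)))
    cv2.imwrite(f"pics/{n}0.png",ims[-1])
    h=cv2.cvtColor(im,cv2.COLOR_BGR2HSV); 
    R=cv2.Rodrigues(np.array(c["rvec"],float))[0]; print(n,"cam pos",-R.T@np.array(c["tvec"]).ravel())
    m=((h[...,0]<8)|(h[...,0]>172))&(h[...,1]>150)&(h[...,2]>60)
    k,l,s,ce=cv2.connectedComponentsWithStats(m.astype(np.uint8))
    for i in range(1,k):
        if s[i,4]>15: print(s[i],np.nanmedian(W[l==i],0),np.nanmin(W[l==i],0),np.nanmax(W[l==i],0))
E
```

```text
{'time_s': np.float64(0.0), 'qpos': array([76.038, 18.44 , -4.016, 83.176,  1.296, 78.541, -3.261]), 'joint_velocities': array([-0.041,  0.02 ,  0.065,  0.056,  0.021,  0.019, -0.024]), 'effort': array([ 0.0000e+00, -4.9128e+01, -4.0400e-01, -3.1253e+01, -6.4000e-02,
        4.4000e-02,  0.0000e+00]), 'tool_pos': array([ 0.166, -0.628,  0.221]), 'tool_rot': array([-1.79889e+02,  7.00000e-03,  1.47710e+01]), 'force': array([-0.016,  1.068,  0.213]), 'wrist_torque': array([-0.039, -0.034, -0.007]), 'grasp_force': np.float64(0.0), 'grip_width': np.float64(0.087)} 0.0187
side cam pos [-0.04519367  0.70716808  0.84018417]
[227 151  31  28 183] [0.60500367 0.03384947 0.20555809] [ 0.58168772 -0.86050087 -0.54488018] [1.39861232 0.11986709 0.21360266]
[213 183  12   9  59] [0.57912833 0.15620004 0.20301843] [ 0.5729528  -0.03610776 -0.00365286] [0.79490946 0.16734723 0.21259307]
top cam pos [0.40797843 0.06333583 1.29639633]
[243 168  59  14 218] [0.60570109 0.04375378 0.20785157] [ 0.57999484 -0.02725114  0.20231268] [0.61736663 0.11889621 0.21469264]
[224 178   7   5  27] [0.58199481 0.15903715 0.20749106] [0.57704529 0.15135246 0.19127039] [0.5867822  0.1683507  0.21145003]
```

View pics/side0.png

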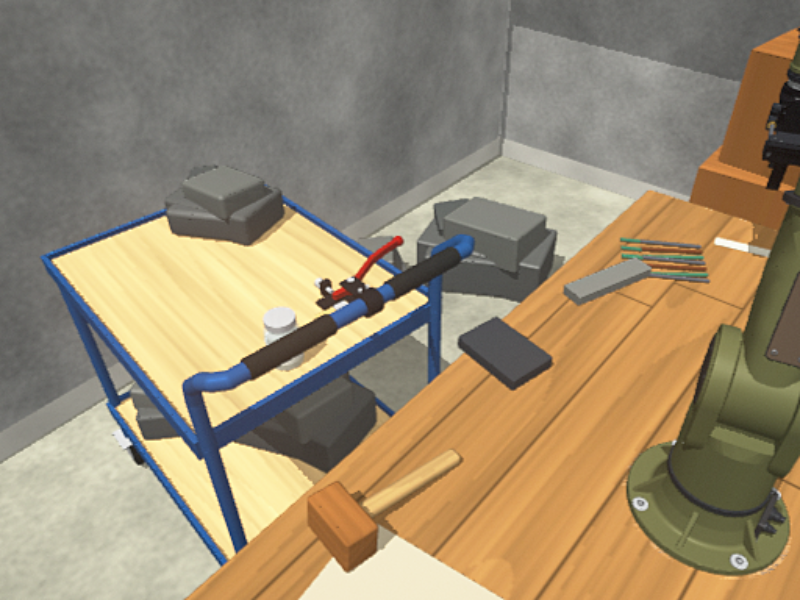

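View pics/top0.png

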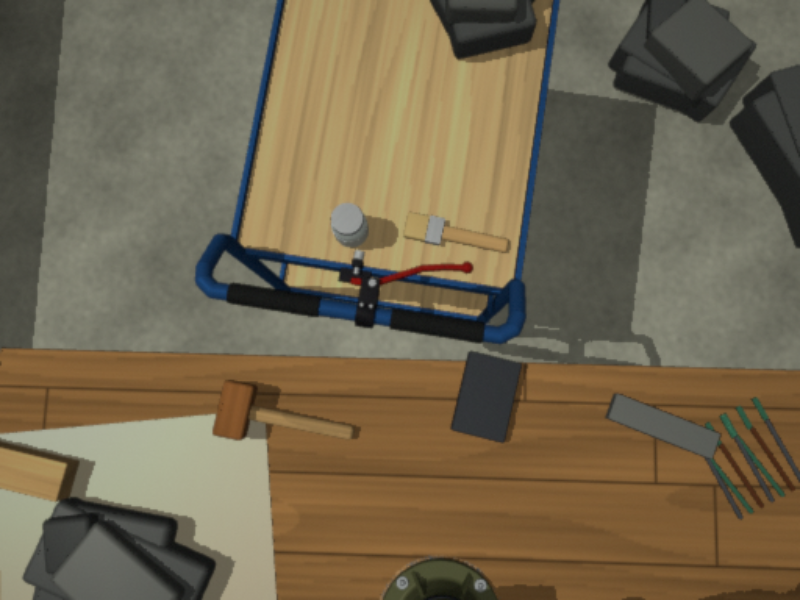

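The side picture shows the lever running from the clamp (345,290) to the ball (400,240), in front of the bar. The top picture has the ball at (467,267), the jar at (350,225), the brush at (455,232) and the slab at (487,397). Next I fit the bar axis and the ball.

```bash
python3 - <<'E'
from h import *
c,W=cam("top"); h=cv2.cvtColor(c["pixels"],cv2.COLOR_BGR2HSV)
dark=(h[...,2]<75)&(W[...,2]>.195)&(W[...,2]<.24)&(W[...,0]>.4)&(W[...,0]<.75)
k,l,s,_=cv2.connectedComponentsWithStats(dark.astype(np.uint8))
for i in range(1,k):
    if s[i,4]>30: print("dark",s[i],np.nanmedian(W[l==i],0))
bar=(W[...,2]>.205)&(W[...,2]<.222)&(W[...,0]>.42)&(W[...,0]<.7)&(dark)
# sleeves: two biggest components
ids=sorted(range(1,k),key=lambda i:-s[i,4])[:2]
P=np.concatenate([W[l==i] for i in ids]); P=P[P[:,2]>.208]
vx,vy,x0,y0=cv2.fitLine(P[:,:2].astype(np.float32),cv2.DIST_HUBER,0,.01,.01).ravel()
if vy<0: vx,vy=-vx,-vy
yaw=np.arctan2(-vx,vy); e=np.array([vx,vy]); 
print("yaw",yaw,np.degrees(yaw))
s_=(P[:,:2]-[x0,y0])@e; print("along",np.percentile(s_,[.5,99.5]),"expect +-.208")
mid=np.array([x0,y0])+e*np.percentile(s_,[.5,99.5]).mean(); print("origin",mid, "z top",np.median(P[:,2]))
ex=np.array([np.cos(yaw),np.sin(yaw)])
T=lambda x,y: mid+ex*x+e*y
print("pad",T(.1,-.125),"ball",T(.101,-.167),"pivot",T(.05,-.02))
m=((h[...,0]<8)|(h[...,0]>172))&(h[...,1]>120)&(W[...,2]>.195)&(W[...,0]>.53)
R=W[m][:,:2]-mid; L=np.c_[R@ex,R@e]; 
for y in np.arange(-.18,-.02,.02):
    q=L[abs(L[:,1]-y)<.006]; 
    if len(q): print("red y",round(y,2),q[:,0].min(),q[:,0].max(),q[:,0].mean())
print("red ymin",L[:,1].min())
# objects above tray
ob=(W[...,2]>.012)&(W[...,2]<.15)&(W[...,0]>.6)&(W[...,0]<.85)&(abs(W[...,1])<.3)
k,l,s,_=cv2.connectedComponentsWithStats(ob.astype(np.uint8))
for i in range(1,k):
    if s[i,4]>60:
        q=W[l==i]; q2=q[:,:2]-mid; print("obj",s[i],q.min(0),q.max(0),"troll x",(q2@ex).min(),(q2@ex).max(),"y",(q2@e).min(),(q2@e).max())
E
```

```text
dark [ 131  166  194   54 2154] [0.53427776 0.13997195 0.21520899]
dark [225 166   8   6  38] [0.61036727 0.15702259 0.21342405]
dark [315 198  22  22  56] [ 0.51032781 -0.10539487  0.20488535]
yaw -0.12988706 -7.44198
along [-0.17575404  0.30134439] expect +-.208
origin [0.53272785 0.14893543] z top 0.21581776036947298
pad [0.61569524 0.01203614] ball [ 0.61124689 -0.02973959] pivot [0.57971624 0.12262779]
red y -0.16 0.09240175506126531 0.10549212882716566 0.09818904566818178
red y -0.14 0.09117723793634454 0.10019751318503003 0.09548183170712332
red y -0.12 0.08863394537649334 0.09795412355080027 0.09272854907263896
red y -0.1 0.0852484837393257 0.09207502999988604 0.08838503380138783
red y -0.08 0.07668725996290213 0.08847904079266398 0.08205474977919107
red y -0.06 0.06555204136628738 0.07810369645495761 0.07159569143105639
red y -0.04 0.05601889036199781 0.06674419159852518 0.06181930630149005
red ymin -0.16481148294943185
obj [333 117   9  37  88] [ 0.70233247 -0.16127014  0.01202983] [ 0.81381403 -0.13728015  0.01947825] troll x 0.20545293757430128 0.31883738291356123 y -0.27259974572463197 -0.26069386958685087
obj [212 130  24  28 533] [0.67834145 0.15438305 0.0120253 ] [0.7398998  0.21787537 0.11197403] troll x 0.13919180564120937 0.20138860831880248 y 0.02810366051172669 0.09110029902242153
obj [258 136  67  25 745] [ 0.67993432 -0.11080258  0.01211919] [0.74929923 0.08677364 0.02741748] troll x 0.17131749280700215 0.22575633980709967 y -0.23748286262754148 -0.03896281621932352
obj [260 176  42   9 102] [ 0.60555126 -0.04345273  0.01202839] [0.62787419 0.07832473 0.01887387] troll x 0.09620781050803626 0.10808351739282827 y -0.1800865241462761 -0.05864363975363153
```

```bash
python3 -m jog '[{"dp":[0,0,-5],"twist":-9,"fingers":0},{"dp":[0,0,-11],"twist":-19,"fingers":0},{"dp":[0,0,-11],"twist":-29,"fingers":0},{"dp":[0,0,-11],"twist":-39,"fingers":0},{"dp":[0,0,-11],"twist":-49,"fingers":0},{"dp":[0,0,-11],"twist":-59,"fingers":0},{"dp":[0,0,-11],"twist":-67.8,"fingers":0},{"dp":[0,0,-11],"twist":-67.8,"fingers":0}]' 10
cat > rel.py <<'E'
from h import *
from scipy.spatial.transform import Rotation as Ro
o=env.get_obs(); p=np.array(o["tool_pos"]); R=Ro.from_euler("xyz",o["tool_rot"],degrees=True).as_matrix()
psi=-.130; ex=np.array([np.cos(psi),np.sin(psi),0]); ey=np.array([-np.sin(psi),np.cos(psi),0]); ez=np.array([0,0,1])
O=np.array([.534,.159,.2])
d=p-O; print("t",o["time_s"],"p",p.round(4),"rot",np.round(o["tool_rot"],2),"troll",np.round([d@ex,d@ey,d@ez],4),"F troll",np.round([np.dot(o["force"],a) for a in(ex,ey,ez)],2),"w",o["grip_width"],"q",np.round(o["qpos"],0))
T=O+.14*ex-.125*ey
print("to hover .14,-.125 in tool cm",((R.T@(T-p))*100).round(2))
E
python3 rel.py
```

```text
time_s: 1.15
tool_pos: [0.1656, -0.6284, 0.3321]
tool_rot: [-180.0, -0.0, 82.5]
force: [-0.8, 0.4, 0.1]
grip_width: 0.0151
grasp_force: 0.0
t 1.15 p [ 0.1656 -0.6284  0.3321] rot [-1.7999e+02 -4.0000e-02  8.2470e+01] troll [-0.2632 -0.8285  0.1321] F troll [-0.8   0.32  0.05] w 0.01512859758137275 q [ 82.  18. -12.  72.   4.  91.  63.]
to hover .14,-.125 in tool cm [70.4  40.23 13.25]
```

```bash
python3 -m jog '[{"dp":[5,2.9,0],"fingers":0},{"dp":[10,5.7,0],"fingers":0},{"dp":[15,8.6,0],"fingers":0},{"dp":[20,11.4,0],"fingers":0},{"dp":[25,14.3,0],"fingers":0},{"dp":[30,17.1,0],"fingers":0},{"dp":[35,20,0],"fingers":0},{"dp":[35,20,0],"fingers":0}]'; python3 rel.py
```

```text
t 1.15 p [ 0.1656 -0.6284  0.3321] rot [-1.7999e+02 -4.0000e-02  8.2470e+01] troll [-0.2632 -0.8285  0.1321] F troll [-0.8   0.32  0.05] w 0.01512859758137275 q [ 82.  18. -12.  72.   4.  91.  63.]
to hover .14,-.125 in tool cm [70.4  40.23 13.25]validation failed for argument at $[0]...
```

```bash
python3 -m jog '[{"dp":[5,2.9,0],"twist":0,"fingers":0},{"dp":[10,5.7,0],"twist":0,"fingers":0},{"dp":[15,8.6,0],"twist":0,"fingers":0},{"dp":[20,11.4,0],"twist":0,"fingers":0},{"dp":[25,14.3,0],"twist":0,"fingers":0},{"dp":[30,17.1,0],"twist":0,"fingers":0},{"dp":[35,20,0],"twist":0,"fingers":0},{"dp":[35,20,0],"twist":0,"fingers":0}]'; python3 rel.py
```

```text
time_s: 2.15
tool_pos: [0.4127, -0.3021, 0.3331]
tool_rot: [179.9, -0.0, 83.0]
force: [-0.4, -0.8, -0.7]
grip_width: 0.0007
grasp_force: 0.0
t 2.15 p [ 0.4127 -0.3021  0.3331] rot [ 1.7991e+02 -4.0000e-02  8.2980e+01] troll [-0.0605 -0.4729  0.1331] F troll [-0.32 -0.81 -0.73] w 0.0006732510007239417 q [ 62.   1. -29.  91.   0.  88.  26.]
to hover .14,-.125 in tool cm [34.63 20.29 13.37]
```

```bash
python3 -m jog '[{"dp":[5,2.9,0],"twist":0,"fingers":0},{"dp":[10,5.8,0],"twist":0,"fingers":0},{"dp":[15,8.7,0],"twist":0,"fingers":0},{"dp":[20,11.6,0],"twist":0,"fingers":0},{"dp":[25,14.5,0],"twist":0,"fingers":0},{"dp":[30,17.4,0],"twist":0,"fingers":0},{"dp":[34.6,20.3,0],"twist":0,"fingers":0},{"dp":[34.6,20.3,0],"twist":0,"fingers":0}]'; python3 rel.py
cat > pic.py <<'E'
import sys
from h import *
c,W=cam(sys.argv[1]); cv2.imwrite(sys.argv[2],cv2.resize(c["pixels"],(800,600)))
E
python3 pic.py wrist pics/w1.png
```

```text
time_s: 3.15
tool_pos: [0.6561, 0.0141, 0.3304]
tool_rot: [-179.8, -0.2, 82.8]
force: [0.1, -0.4, 0.3]
grip_width: 0.0004
grasp_force: 0.0
t 3.15 p [0.6561 0.0141 0.3304] rot [-179.82   -0.19   82.83] troll [ 0.1399 -0.1279  0.1304] F troll [ 0.17 -0.36  0.29] w 0.0004161342259585368 q [ 28.  23. -45.  70.  16.  93. -21.]
to hover .14,-.125 in tool cm [ 0.24  0.05 13.04]
```

View pics/w1.png

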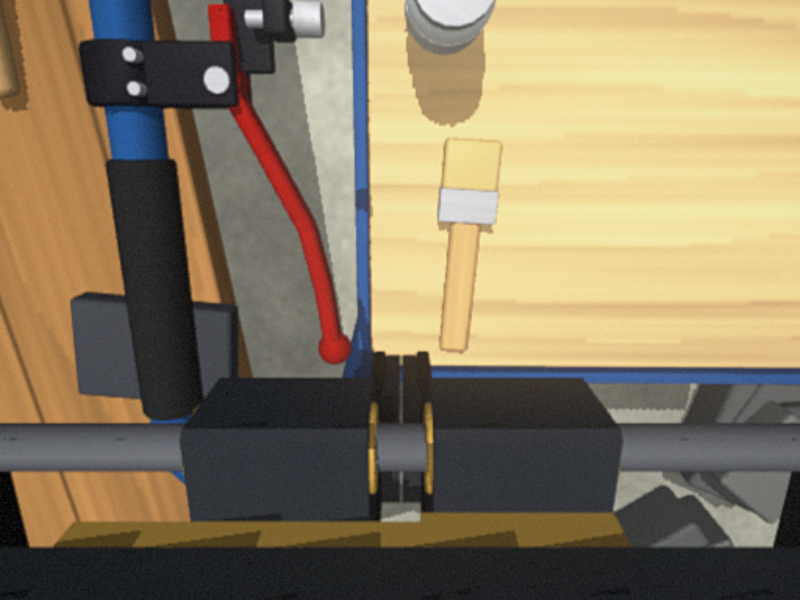

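The wrist view shows the sleeve from (140,165) to (170,410), the ball at (333,348) and the fingers at (400,400), standing clear on the tray side. I refine the frame from this close view.

```bash
python3 - <<'E'
from h import *
c,W=cam("wrist"); h=cv2.cvtColor(c["pixels"],cv2.COLOR_BGR2HSV)
psi=-.130; ex=np.array([np.cos(psi),np.sin(psi)]); ey=np.array([-np.sin(psi),np.cos(psi)]); O=np.array([.534,.159])
L=np.stack([(W[...,:2]-O)@ex,(W[...,:2]-O)@ey,W[...,2]],-1)
v,u=np.mgrid[0:384,0:512]
sl=(h[...,2]<70)&(W[...,2]>.19)&(W[...,2]<.23)&(abs(L[...,0])<.025)&(L[...,1]<-.05)&(v<262)
P=L[sl]; print("sleeve y",np.percentile(P[:,1],[.5,99.5]),"ztop",np.percentile(P[:,2],98))
top=P[P[:,2]>np.percentile(P[:,2],98)-.004]
f=np.polyfit(top[:,1],top[:,0],1); print("axis x=",f)
m=((h[...,0]<8)|(h[...,0]>172))&(h[...,1]>120)&(W[...,2]>.18)
P=L[m]
print("red z",np.percentile(P[:,2],[2,50,98]),"y min",np.percentile(P[:,1],.5))
for y in np.arange(-.17,-.02,.015):
    q=P[abs(P[:,1]-y)<.004]
    if len(q): print(round(y,3),np.percentile(q[:,0],[3,97]).round(4),np.percentile(q[:,2],[5,95]).round(4))
# bottom part (ball)
b=P[P[:,1]<P[:,1].min()+.016]; print("ball",np.median(b,0),b.min(0),b.max(0))
E
```

```text
sleeve y [-0.20586187 -0.06000044] ztop 0.2177605271082787
axis x= [-0.00221134  0.00039917]
red z [0.1976629  0.2066609  0.21080863] y min -0.1739794083408804
-0.17 [0.0918 0.1093] [0.204  0.2102]
-0.155 [0.0942 0.1037] [0.2028 0.2083]
-0.14 [0.0922 0.1018] [0.2043 0.2083]
-0.125 [0.0608 0.0995] [0.2026 0.4048]
-0.11 [0.0862 0.0961] [0.2019 0.2083]
-0.095 [0.0814 0.0926] [0.2019 0.208 ]
-0.08 [0.074  0.0857] [0.2005 0.208 ]
-0.065 [0.0668 0.0784] [0.2004 0.2083]
-0.05 [0.0591 0.071 ] [0.2006 0.2086]
-0.035 [0.052  0.0631] [0.2003 0.2118]
-0.02 [0.0567 0.0587] [0.1924 0.2126]
ball [ 0.01631402 -0.20220801  0.20456186] [ 0.01631402 -0.20220801  0.20456186] [ 0.01631402 -0.20220801  0.20456186]
```

```bash
python3 -m jog '[{"dp":[0.2,0,4],"twist":0,"fingers":0},{"dp":[0.2,0,8],"twist":0,"fingers":0},{"dp":[0.2,0,11],"twist":0,"fingers":0},{"dp":[0.2,0,13],"twist":0,"fingers":0},{"dp":[0.2,0,14.3],"twist":0,"fingers":0},{"dp":[0.2,0,14.8],"twist":0,"fingers":0},{"dp":[0.2,0,14.8],"twist":0,"fingers":0},{"dp":[0.2,0,14.8],"twist":0,"fingers":0}]'; python3 rel.py; python3 pic.py side pics/s2.png
```

```text
time_s: 4.25
tool_pos: [0.6562, 0.0117, 0.1856]
tool_rot: [179.9, -0.0, 82.6]
force: [0.6, 1.2, 0.8]
grip_width: 0.0005
grasp_force: 0.0
t 4.25 p [0.6562 0.0117 0.1856] rot [ 1.7991e+02 -1.0000e-02  8.2580e+01] troll [ 0.1402 -0.1302 -0.0144] F troll [0.41 1.28 0.76] w 0.00048068830555988886 q [ 29.  26. -44.  84.  18.  77. -23.]
to hover .14,-.125 in tool cm [ 0.52 -0.02 -1.44]
```

View pics/s2.png

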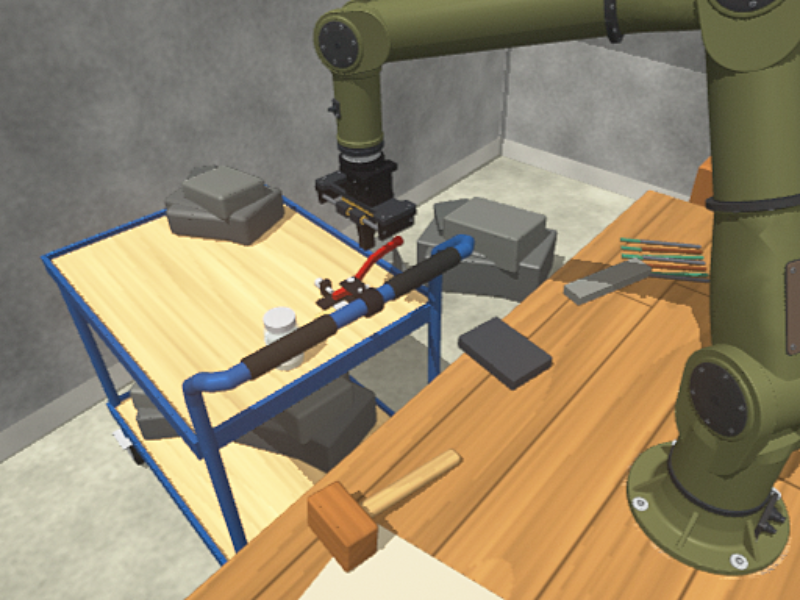

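The side view shows the closed fingers at (367,235), just beyond the lever, and the gripper body above the bar. Now the slow approach.

```bash
python3 -m jog '[{"dp":[0.4,-0.6,0],"twist":0,"fingers":0},{"dp":[0.4,-1.2,0],"twist":0,"fingers":0},{"dp":[0.4,-1.8,0],"twist":0,"fingers":0},{"dp":[0.4,-2.2,0],"twist":0,"fingers":0},{"dp":[0.4,-2.6,0],"twist":0,"fingers":0},{"dp":[0.4,-3.0,0],"twist":0,"fingers":0},{"dp":[0.4,-3.0,0],"twist":0,"fingers":0}]'; python3 rel.py
```

```text
time_s: 5.18
tool_pos: [0.6265, 0.0192, 0.1847]
tool_rot: [179.9, 0.0, 82.6]
force: [0.9, -0.5, 0.2]
grip_width: 0.0004
grasp_force: 0.6
t 5.175 p [0.6265 0.0192 0.1847] rot [1.7994e+02 1.0000e-02 8.2560e+01] troll [ 0.1099 -0.1266 -0.0153] F troll [ 0.96 -0.35  0.21] w 0.00038997408526831066 q [ 31.  22. -45.  88.  16.  76. -23.]
to hover .14,-.125 in tool cm [ 0.16  3.01 -1.53]
```

```bash
python3 -m jog '[{"dp":[0,-0.3,0],"twist":0,"fingers":0},{"dp":[0,-0.6,0],"twist":0,"fingers":0},{"dp":[0,-0.9,0],"twist":0,"fingers":0},{"dp":[0,-1.1,0],"twist":0,"fingers":0},{"dp":[0,-1.2,0],"twist":0,"fingers":0},{"dp":[0,-1.2,0],"twist":0,"fingers":0}]'; python3 rel.py
```

```text
time_s: 5.92
tool_pos: [0.6145, 0.0209, 0.1846]
tool_rot: [180.0, 0.0, 82.6]
force: [1.6, -1.3, 0.2]
grip_width: 0.0008
grasp_force: 1.2
t 5.925 p [0.6145 0.0209 0.1846] rot [1.7998e+02 1.0000e-02 8.2570e+01] troll [ 0.0977 -0.1265 -0.0154] F troll [ 1.8  -1.08  0.22] w 0.0007644663131905566 q [ 32.  21. -45.  90.  15.  75. -23.]
to hover .14,-.125 in tool cm [ 0.15  4.23 -1.54]
```

```bash
python3 -m jog '[{"dp":[0,-0.2,0],"twist":0,"fingers":0},{"dp":[0,-0.4,0],"twist":0,"fingers":0},{"dp":[0,-0.4,0],"twist":0,"fingers":0},{"dp":[0,-0.4,0],"twist":0,"fingers":0}]'; python3 rel.py
```

```text
time_s: 6.42
tool_pos: [0.6104, 0.0215, 0.1845]
tool_rot: [-180.0, -0.0, 82.6]
force: [2.3, -1.0, 0.8]
grip_width: 0.0001
grasp_force: 1.2
t 6.425 p [0.6104 0.0215 0.1845] rot [-180.     -0.     82.58] troll [ 0.0936 -0.1264 -0.0155] F troll [ 2.44 -0.74  0.79] w 0.0001415243462150168 q [ 32.  20. -45.  91.  15.  75. -23.]
to hover .14,-.125 in tool cm [ 0.14  4.64 -1.55]
```

```bash
python3 -m jog '[{"dp":[0,-0.1,0],"twist":0,"fingers":0},{"dp":[0,-0.2,0],"twist":0,"fingers":0},{"dp":[0,-0.2,0],"twist":0,"fingers":0},{"dp":[0,-0.2,0],"twist":0,"fingers":0}]'; python3 rel.py
```

```text
time_s: 6.92
tool_pos: [0.6085, 0.0216, 0.1845]
tool_rot: [180.0, 0.0, 82.6]
force: [3.1, -2.0, 1.2]
grip_width: 0.0005
grasp_force: 1.3
t 6.925 p [0.6085 0.0216 0.1845] rot [1.800e+02 1.000e-02 8.257e+01] troll [ 0.0916 -0.1266 -0.0155] F troll [ 3.32 -1.6   1.21] w 0.0005016849925469714 q [ 32.  20. -45.  91.  15.  75. -23.]
to hover .14,-.125 in tool cm [ 0.15  4.84 -1.55]
```

```bash
python3 -m jog '[{"dp":[0,-0.1,0],"twist":0,"fingers":0},{"dp":[0,-0.2,0],"twist":0,"fingers":0},{"dp":[0,-0.2,0],"twist":0,"fingers":0},{"dp":[0,-0.2,0],"twist":0,"fingers":0}]'; python3 rel.py
```

```text
time_s: 7.42
tool_pos: [0.6064, 0.0222, 0.1845]
tool_rot: [-180.0, -0.0, 82.6]
force: [2.3, -2.3, 0.1]
grip_width: 0.0003
grasp_force: 1.4
t 7.425 p [0.6064 0.0222 0.1845] rot [-1.7999e+02 -1.0000e-02  8.2580e+01] troll [ 0.0896 -0.1262 -0.0155] F troll [ 2.57 -2.01  0.05] w 0.00029538257601451024 q [ 32.  20. -45.  91.  14.  75. -23.]
to hover .14,-.125 in tool cm [ 0.12  5.04 -1.55]
```

```bash
python3 -m jog '[{"dp":[0,-0.1,0],"twist":0,"fingers":0},{"dp":[0,-0.2,0],"twist":0,"fingers":0},{"dp":[0,-0.2,0],"twist":0,"fingers":0},{"dp":[0,-0.2,0],"twist":0,"fingers":0}]'; python3 rel.py
```

```text
time_s: 7.92
tool_pos: [0.6046, 0.022, 0.1845]
tool_rot: [180.0, 0.0, 82.6]
force: [2.7, -1.9, -0.0]
grip_width: 0.0004
grasp_force: 1.5
t 7.925 p [0.6046 0.022  0.1845] rot [1.7999e+02 2.0000e-02 8.2560e+01] troll [ 0.0877 -0.1267 -0.0155] F troll [ 2.9  -1.52 -0.04] w 0.0004191168786243361 q [ 32.  20. -45.  92.  14.  75. -23.]
to hover .14,-.125 in tool cm [ 0.17  5.23 -1.55]
```

```bash
python3 -m jog '[{"dp":[0,-0.1,0],"twist":0,"fingers":0},{"dp":[0,-0.2,0],"twist":0,"fingers":0},{"dp":[0,-0.2,0],"twist":0,"fingers":0},{"dp":[0,-0.2,0],"twist":0,"fingers":0}]'; python3 rel.py
```

```text
time_s: 8.43
tool_pos: [0.6026, 0.0222, 0.1845]
tool_rot: [180.0, 0.0, 82.6]
force: [2.7, -4.1, 0.3]
grip_width: 0.0001
grasp_force: 1.7
t 8.425 p [0.6026 0.0222 0.1845] rot [1.7999e+02 2.0000e-02 8.2560e+01] troll [ 0.0857 -0.1268 -0.0155] F troll [ 3.18 -3.69  0.3 ] w 0.00014418195044200858 q [ 32.  19. -45.  92.  14.  75. -23.]
to hover .14,-.125 in tool cm [ 0.18  5.43 -1.55]
```

```bash
python3 pic.py top pics/t3.png; python3 - <<'E'
import cv2
i=cv2.imread('pics/t3.png')[200:380,280:560]; cv2.imwrite('pics/t3c.png',cv2.resize(i,None,fx=2.8,fy=2.8))
E
```

```text
(no output)
```

View pics/t3c.png

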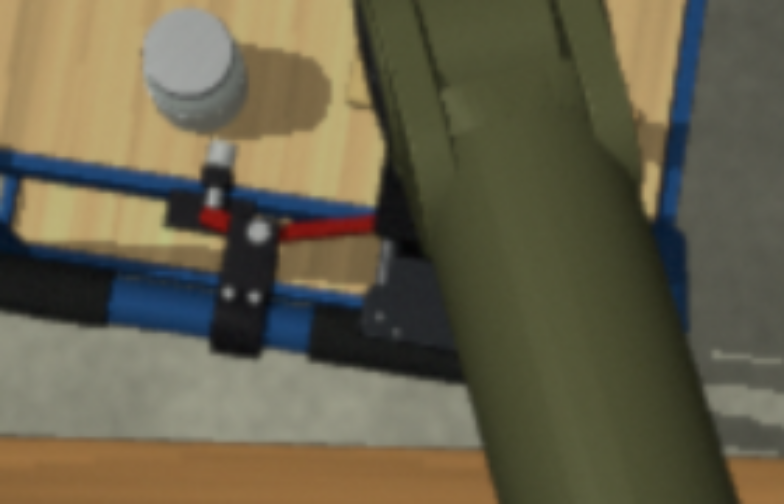

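The lever (280,235 → 375,222) has moved in under the gripper, with nothing else touched. I keep going in small steps.

```bash
python3 -m jog '[{"dp":[0,-0.1,0],"twist":0,"fingers":0},{"dp":[0,-0.2,0],"twist":0,"fingers":0},{"dp":[0,-0.2,0],"twist":0,"fingers":0},{"dp":[0,-0.2,0],"twist":0,"fingers":0}]'; python3 rel.py
```

```text
time_s: 8.98
tool_pos: [0.6013, 0.0221, 0.1846]
tool_rot: [179.9, 0.0, 82.5]
force: [4.8, -3.6, -1.5]
grip_width: 0.0006
grasp_force: 2.6
t 8.975 p [0.6013 0.0221 0.1846] rot [1.799e+02 2.000e-02 8.254e+01] troll [ 0.0844 -0.127  -0.0154] F troll [ 5.24 -2.99 -1.53] w 0.0005743470183474292 q [ 33.  19. -45.  92.  14.  75. -23.]
to hover .14,-.125 in tool cm [ 0.2   5.56 -1.53]
```

```bash
python3 -m jog '[{"dp":[0,-0.1,0],"twist":0,"fingers":0},{"dp":[0,-0.2,0],"twist":0,"fingers":0},{"dp":[0,-0.2,0],"twist":0,"fingers":0},{"dp":[0,-0.2,0],"twist":0,"fingers":0}]'; python3 rel.py
```

```text
time_s: 9.48
tool_pos: [0.6003, 0.0221, 0.1847]
tool_rot: [179.8, 0.0, 82.5]
force: [8.4, -4.1, -2.2]
grip_width: 0.0006
grasp_force: 3.8
t 9.475 p [0.6003 0.0221 0.1847] rot [179.78   0.    82.52] troll [ 0.0835 -0.1272 -0.0153] F troll [ 8.88 -3.   -2.16] w 0.0005788002271946311 q [ 33.  19. -45.  92.  14.  74. -22.]
to hover .14,-.125 in tool cm [ 0.22  5.66 -1.51]
```

```bash
python3 -m jog '[{"dp":[0,-0.1,0],"twist":0,"fingers":0},{"dp":[0,-0.2,0],"twist":0,"fingers":0},{"dp":[0,-0.2,0],"twist":0,"fingers":0},{"dp":[0,-0.2,0],"twist":0,"fingers":0}]'; python3 rel.py
```

```text
time_s: 9.98
tool_pos: [0.5993, 0.022, 0.1848]
tool_rot: [179.6, -0.0, 82.5]
force: [10.7, -4.7, -3.8]
grip_width: 0.0007
grasp_force: 5.0
t 9.975 p [0.5993 0.022  0.1848] rot [ 1.7964e+02 -1.0000e-02  8.2500e+01] troll [ 0.0825 -0.1274 -0.0152] F troll [11.22 -3.24 -3.84] w 0.0007298569190063409 q [ 33.  19. -46.  93.  14.  74. -22.]
to hover .14,-.125 in tool cm [ 0.24  5.75 -1.48]
```

```bash
python3 -m jog '[{"dp":[0,-0.1,0],"twist":0,"fingers":0},{"dp":[0,-0.2,0],"twist":0,"fingers":0},{"dp":[0,-0.25,0],"twist":0,"fingers":0},{"dp":[0,-0.25,0],"twist":0,"fingers":0}]'; python3 rel.py
```

```text
time_s: 10.48
tool_pos: [0.5982, 0.022, 0.1849]
tool_rot: [179.5, -0.0, 82.5]
force: [14.6, -5.6, -5.9]
grip_width: 0.0005
grasp_force: 6.7
t 10.475 p [0.5982 0.022  0.1849] rot [ 1.7947e+02 -4.0000e-02  8.2470e+01] troll [ 0.0815 -0.1276 -0.0151] F troll [15.17 -3.66 -5.86] w 0.0004694663170664632 q [ 33.  18. -46.  93.  14.  74. -22.]
to hover .14,-.125 in tool cm [ 0.26  5.87 -1.45]
```

```bash
for i in 1 2 3; do python3 -m jog '[{"dp":[0,0,0],"twist":0,"fingers":0},{"dp":[0,0,0],"twist":0,"fingers":0},{"dp":[0,0,0],"twist":0,"fingers":0},{"dp":[0,0,0],"twist":0,"fingers":0},{"dp":[0,0,0],"twist":0,"fingers":0},{"dp":[0,0,0],"twist":0,"fingers":0},{"dp":[0,0,0],"twist":0,"fingers":0}]' >/dev/null; python3 rel.py; done
```

```text
t 11.35 p [0.5982 0.0219 0.1849] rot [ 1.7948e+02 -4.0000e-02  8.2470e+01] troll [ 0.0814 -0.1276 -0.0151] F troll [14.59 -2.64 -5.62] w 0.0004101266641011994 q [ 33.  18. -46.  93.  14.  74. -22.]
to hover .14,-.125 in tool cm [ 0.27  5.87 -1.45]
t 12.225 p [0.5982 0.022  0.1849] rot [ 1.7948e+02 -4.0000e-02  8.2470e+01] troll [ 0.0814 -0.1276 -0.0151] F troll [15.42 -2.82 -4.62] w 0.0005386751272840697 q [ 33.  18. -46.  93.  14.  74. -22.]
to hover .14,-.125 in tool cm [ 0.27  5.87 -1.45]
t 13.1 p [0.5981 0.0219 0.1849] rot [ 1.7948e+02 -3.0000e-02  8.2470e+01] troll [ 0.0814 -0.1276 -0.0151] F troll [15.24 -2.44 -6.3 ] w 0.0007100462985537669 q [ 33.  18. -46.  93.  14.  74. -22.]
to hover .14,-.125 in tool cm [ 0.27  5.88 -1.46]
```

About 15 N held steadily for 2.6 s. Easing out.

```bash
python3 -m jog '[{"dp":[0,0.2,0],"twist":0,"fingers":0},{"dp":[0,0.4,0],"twist":0,"fingers":0},{"dp":[0,0.6,0],"twist":0,"fingers":0},{"dp":[0,0.9,0],"twist":0,"fingers":0},{"dp":[0,1.2,0],"twist":0,"fingers":0},{"dp":[0,1.5,0],"twist":0,"fingers":0},{"dp":[0,1.8,0],"twist":0,"fingers":0},{"dp":[0,2.1,0],"twist":0,"fingers":0}]'; python3 rel.py
```

```text
time_s: 14.1
tool_pos: [0.6148, 0.022, 0.1844]
tool_rot: [-180.0, -0.0, 82.6]
force: [1.1, 0.8, -0.1]
grip_width: 0.0003
grasp_force: 0.8
t 14.1 p [0.6148 0.022  0.1844] rot [-1.7996e+02 -5.0000e-02  8.2640e+01] troll [ 0.0979 -0.1254 -0.0156] F troll [ 1.02  0.95 -0.14] w 0.0002897961762458764 q [ 32.  21. -45.  90.  15.  75. -23.]
to hover .14,-.125 in tool cm [ 0.04  4.21 -1.56]
```

```bash
python3 -m jog '[{"dp":[0,0.3,0],"twist":0,"fingers":0},{"dp":[0,0.6,0],"twist":0,"fingers":0},{"dp":[0,0.9,0],"twist":0,"fingers":0},{"dp":[0,1.2,0],"twist":0,"fingers":0},{"dp":[0,1.5,0],"twist":0,"fingers":0},{"dp":[0,1.8,0],"twist":0,"fingers":0},{"dp":[0,2.1,0],"twist":0,"fingers":0},{"dp":[0,2.4,0],"twist":0,"fingers":0}]'; python3 rel.py
```

```text
time_s: 15.1
tool_pos: [0.6389, 0.0176, 0.1845]
tool_rot: [-180.0, 0.0, 82.6]
force: [0.1, 0.4, 0.3]
grip_width: 0.0007
grasp_force: 0.0
t 15.1 p [0.6389 0.0176 0.1845] rot [-1.7999e+02  1.0000e-02  8.2570e+01] troll [ 0.1223 -0.1266 -0.0155] F troll [0.04 0.44 0.28] w 0.0007325614958691072 q [ 30.  24. -44.  87.  17.  76. -23.]
to hover .14,-.125 in tool cm [ 0.16  1.77 -1.55]
```

Clear of the lever; back off a bit more, then lift straight up.

```bash
python3 -m jog '[{"dp":[0,0.8,0],"twist":0,"fingers":0},{"dp":[0,1.6,0],"twist":0,"fingers":0},{"dp":[0,1.6,0],"twist":0,"fingers":0},{"dp":[0,1.6,-3],"twist":0,"fingers":0},{"dp":[0,1.6,-7],"twist":0,"fingers":0},{"dp":[0,1.6,-11],"twist":0,"fingers":0},{"dp":[0,1.6,-14],"twist":0,"fingers":0},{"dp":[0,1.6,-14],"twist":0,"fingers":0}]'; python3 rel.py; python3 pic.py wrist pics/w4.png
```

```text
time_s: 16.1
tool_pos: [0.6556, 0.0164, 0.3274]
tool_rot: [179.7, -0.1, 82.6]
force: [1.3, 0.2, -0.9]
grip_width: 0.0008
grasp_force: 0.0
t 16.1 p [0.6556 0.0164 0.3274] rot [ 1.7973e+02 -6.0000e-02  8.2590e+01] troll [ 0.1391 -0.1256  0.1274] F troll [ 1.24  0.32 -0.94] w 0.0007710705206958198 q [ 28.  23. -45.  71.  16.  92. -22.]
to hover .14,-.125 in tool cm [ 0.05  0.03 12.74]
```

View pics/w4.png

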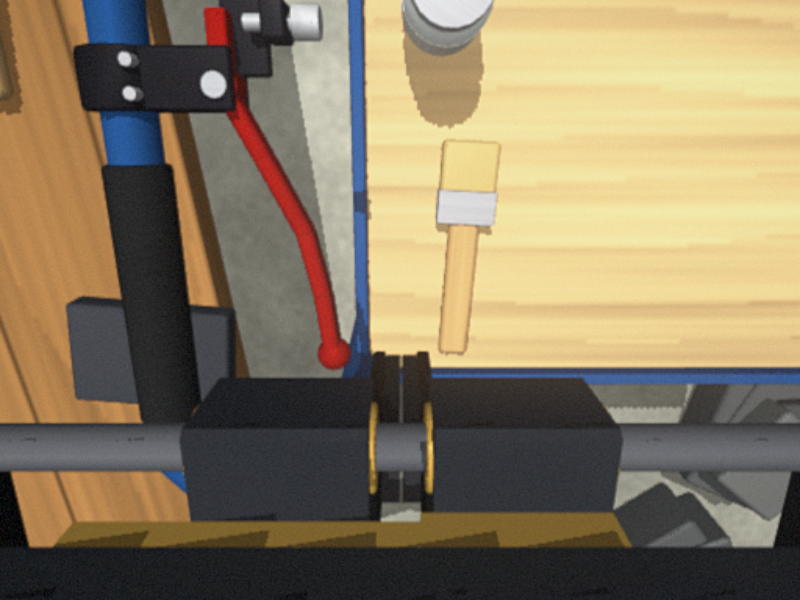

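The lever is back out at rest, with the ball at (333,352), and the jar, brush and slab have not moved.

```bash
python3 -m jog '[{"dp":[0,0,0],"twist":0,"fingers":0},{"dp":[0,0,0],"twist":0,"fingers":0}]'; python3 -c "from cell import env; print(env.sign_off())"
```

```text
time_s: 16.4
tool_pos: [0.6541, 0.0154, 0.323]
tool_rot: [-179.9, 0.0, 82.6]
force: [-0.6, -0.6, -0.6]
grip_width: 0.0007
grasp_force: 0.0
the job is handed in; nothing more can be done
None
```

The job is handed in, with no verdict returned: the fingers' backs pressed the brake lever against its stop at about 15 N for 2.6 s, then eased it back out to rest, and the hand is clear with the jar, brush and slab unmoved in the last picture (the mallet was out of that view).

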